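# Load the carton magazine in issue order

## Task

Load the carton dispenser on the bench through its orange mouth so that it will give out the blue carton first and the yellow carton next; the dispenser issues from the bottom of its stack. Both cartons must end upright, one flat on the other inside the shaft, let go, and the green carton stays where it is.

Things in the scene. Friction and masses are not known exactly. Their poses are not given: they have to be found in the camera images.
- magazine: fixed carton dispenser: grey upright shaft, orange funnel mouth on top. Origin on the shaft's centre line at the bench, z up. Inside 72 mm (x) by 56 (y), walls 3; floor at z 10 mm; straight walls to 100, funnel flaring out 12 on each side up to its rim at 114. Cartons go in long side along x, either way round, and drop freely; two reach 122. Issue opening and low tray on -x, out to -117. Yaw varies.
- carton_blue: the carton to be issued first: closed cardboard carton, 60 mm (its x) by 44 (its y) by 56 tall, 80 to 180 g, blue top with a small white label, blue band round the sides. Stands upright on the bench in one of three places, its yaw within 35 degrees of the world axes. Origin at the centre of its underside, z up.
- carton_yellow: the carton to be issued second: closed cardboard carton, 60 mm (its x) by 44 (its y) by 56 tall, 80 to 180 g, yellow top with a small white label, yellow band round the sides. Stands upright on the bench in one of three places, its yaw within 35 degrees of the world axes. Origin at the centre of its underside, z up.
- carton_green: not wanted, to be left alone: closed cardboard carton, 60 mm (its x) by 44 (its y) by 56 tall, 80 to 180 g, green top with a small white label, green band round the sides. Stands upright on the bench in one of three places, its yaw within 35 degrees of the world axes. Origin at the centre of its underside, z up.
Not all that is in view belongs to the job. What is meant by the magazine is not purple or red, and is the larger of those in its own colour.

How it is judged:
By the outcome, as a careful person would: the job done as asked, in the order asked, and still so for the second after the job is handed in, with the robot touching nothing.
It also fails if it takes over 59 s, if anything falls off the work surface, if the arm or the gripper's body presses on something with over 40 N, if the wrist force passes 120 N, or if a joint passes its speed limit or range.

## Robot

A 6-joint arm with a two-finger parallel gripper is mounted at the origin on the work surface. World frame = base frame: x ahead of the robot, y to its left, z up, the work surface at z = 0. Lengths are in m, angles in degrees, forces in N, time in s.
With the tool pointing down it reaches from about 0.375 to 0.9 m from the base axis. Payload 3.1 kg.
Tool frame: the origin (TCP) lies on the centre line of the jaws, within the pads' length; the fingertips stand 19 mm ahead of it and the grasp point (between the pads) is the TCP; z points along the fingers, y is the direction in which the jaws open and shut (so a half turn about z gives the same grasp; the last joint's range is limited). The gripper opens to 87 mm and grips with 3 to 60 N. Pads are 19 mm wide; open, the fingers measure 117 mm over their backs; the gripper's body (75 mm by 190 mm) begins 51 mm behind the grasp point.
Start: joints at [66.778, 30.224, 82.088, -0, 67.689, -10.227], TCP at [0.14, 0.609, 0.242] pointing down, gripper open.
Joint ranges: [-176.69, 176.69], [-43.24, 126.21], [12.49, 139.97], [-82, 262], [0, 151.66], [-163.58, 163.58]. Speed limits (degrees/s): [159.86, 159.86, 180, 180, 180, 180].

## Interface

Orientations are given as a 3x3 rotation matrix whose columns are the frame's x, y, z axes.
In Python, from rig import bot gives the robot as it stands.
- The arm moves only by the tool carry_out, never from a script. Its argument "targets" is a list of rows, each a list of 6 numbers: the shift along the tool's x, y, z each as a share of 200 mm, from -1 to 1, then the turn, a rotation vector about the tool's x, y, z each as a share of pi/2 rad, from -1 to 1. In form: [[dx, dy, dz, ax, ay, az], ...]. A call has 1 to 20 rows; each row is the pose to reach, as a shift and turn from the pose measured when the call began, along the tool's axes at that moment; what a row does not reach only later rows make up. A row lasts 1/8 s, in which the tool goes at most 62.5 mm and 10.7 degrees, less where a joint would pass 70% of its speed; a pose out of reach is approached as far as the arm can. A call with a number of a shift or a turn outside -1 to 1 is refused whole. A call with a gripper value outside its range is refused whole. "jaw" is the gripper's target within -1 to 1 (fully open at 1, half-way at 0, shut at -1), set as the call begins (left out, the last holds). The fingers move at their own pace and stop on an object; the grip force is fixed at half the most. Time passes only in rows, so rows that repeat a pose let the fingers close. It gives the time, the measured TCP pose, the force and the opening at its end, in the units of the state.
- bot.read_state(): the state, without advancing time (a new reading comes with each control period).
- bot.capture(name): name is "side" or "top"; returns the picture (400x640x3 uint8, blue, green, red); there is no depth.
- bot.camera_info(name): a dict with "camera_matrix" (3x3 intrinsics, pixels), "k1" (the pictures are not rectified: a ray, as slopes to the right and down, at radius r is drawn at 1 + k1 r^2 times it, then the intrinsics apply), "view" (4x4, takes a point from world to camera coordinates). Camera axes: x right, y down, z forward; pixel columns grow to the right and rows downward; lengths in m; the calibration is good to about 2 mm. A picture is of the moment at which its call begins. camera_info takes no time and is no camera call.
- bot.hand_in(): hands the job in, once; it reports no verdict.
The state is a dict: "time_s": time; "joint_positions": joint angles; "qvel": joint speeds; "tau": joint torques, N m; "position": TCP position; "tcp_rot": TCP orientation; "force": force on the tool from outside, world axes, zero at the start; "moment": the same for the moment, N m; "opening": opening from 0.0 (shut) to 1.0 (fully open).
Only numpy, scipy, OpenCV 4.12 (cv2) and the standard library are available. Lean on these libraries where they do the work, as an engineer would, in place of code of your own. Each camera call takes 0.05 s, during which the arm holds its last target.

## Working session

There is one attempt and no reset: what is moved stays moved. The work goes in short steps, Python scripts to look and compute and a tool call to move; the robot and the scene stay as the last step left them, time stands still between calls to the robot, and variables do not carry over. Pictures are saved under pics/ and viewed, and the job is handed in when it is done.

Besides the shell and the picture viewer there is one more tool, called after ">>>" in YAML: its name, and indented under it one key for each argument. carry_out: Moves the arm, as the interface text tells. Shift numbers are shares of 200 mm and turn numbers shares of pi/2 rad, none past 1 either way. Its arguments: {"type":"object","properties":{"targets":{"type":"array"},"jaw":{"type":"number"}},"required":["targets"]}

```bash
ls; mkdir -p pics; python3 - <<'E'
from rig import bot
import cv2
for n in("top","side"):
    i=bot.capture(n); cv2.imwrite(f"pics/{n}0.png",i); print(bot.camera_info(n))
print(bot.read_state())
E
```

```text
pics
{'camera_matrix': array([[509.71461137,   0.        , 320.09462459],
       [  0.        , 509.71461137, 200.92176713],
       [  0.        ,   0.        ,   1.        ]]), 'k1': -0.05211610821038302, 'view': array([[-0.01107936, -0.99960071,  0.02599364, -0.01753542],
       [-0.98142054,  0.00589084, -0.19177859,  0.51883402],
       [ 0.19154889, -0.02763548, -0.98109393,  1.07692167],
       [ 0.        ,  0.        ,  0.        ,  1.        ]])}
{'camera_matrix': array([[436.64223979,   0.        , 321.01073432],
       [  0.        , 436.64223979, 199.1976856 ],
       [  0.        ,   0.        ,   1.        ]]), 'k1': -0.05226747847204036, 'view': array([[ 0.89050913, -0.45490589, -0.00735593, -0.45667512],
       [-0.34675207, -0.66814601, -0.65828862,  0.2068301 ],
       [ 0.29454454,  0.58876271, -0.75272969,  0.94720229],
       [ 0.        ,  0.        ,  0.        ,  1.        ]])}
{'time_s': 0.1, 'joint_positions': array([ 6.67783241e+01,  3.02727830e+01,  8.21497387e+01, -6.80509929e-04,
        6.76914678e+01, -1.02269882e+01]), 'qvel': array([-4.91969328e-05, -1.54738118e-02, -2.15448308e-01,  8.95359686e-02,
        7.60119841e-03, -4.80195750e-02]), 'tau': array([-5.41009940e-04, -4.40984774e+01, -1.77150321e+01,  6.34813984e-02,
        5.34253882e-02, -5.70474117e-05]), 'position': array([0.14025307, 0.60840432, 0.24067481]), 'tcp_rot': array([[-9.74391801e-01,  2.24855550e-01, -7.74337579e-04],
       [ 2.24856622e-01,  9.74390138e-01, -1.83264723e-03],
       [ 3.42426000e-04, -1.95983137e-03, -9.99998021e-01]]), 'force': array([ 0.22020102,  0.83180667, -0.25544083]), 'moment': array([ 0.00553346, -0.0072208 , -0.0341816 ]), 'opening': 1.0000369101065156}
```

View pics/top0.png

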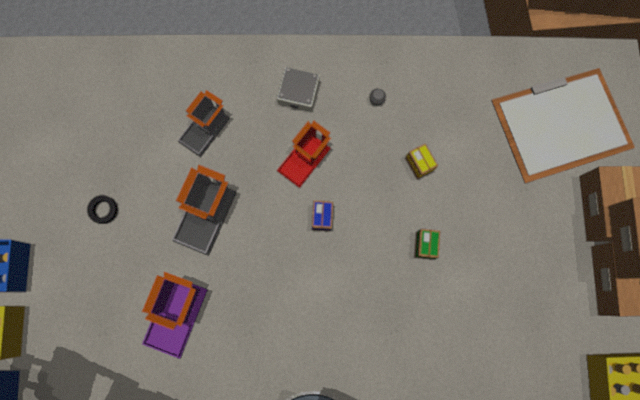

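View pics/side0.png

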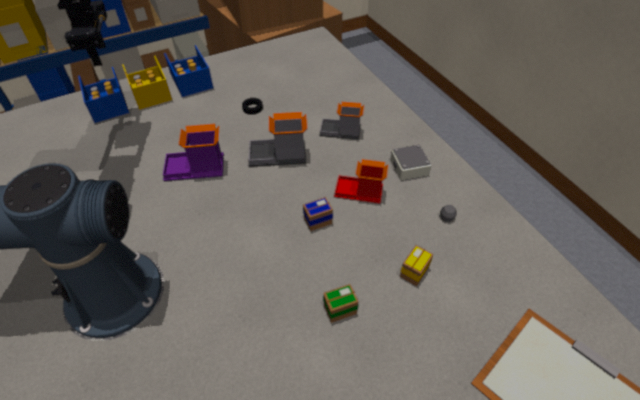

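```bash
python3 - <<'E'
import cv2,numpy as np
t=cv2.imread("pics/top0.png"); s=cv2.imread("pics/side0.png")
def c(i,x,y,w,k): return cv2.resize(i[y:y+w,x:x+w],(k,k),interpolation=cv2.INTER_NEAREST)
a=np.hstack([c(t,160,155,100,400),c(t,295,190,50,400)]);b=np.hstack([c(t,397,135,50,200),c(t,403,218,50,200),c(s,240,95,80,200),c(s,290,190,50,200)])
cv2.imwrite("pics/z0.png",np.vstack([a,b]))
E
```

```text
(no output)
```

View pics/z0.png

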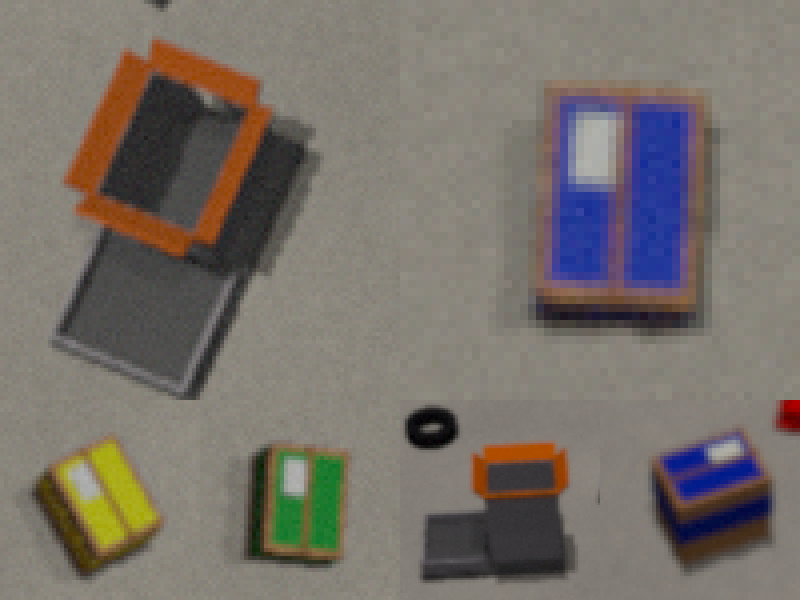

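```bash
cat > h.py <<'E'
import cv2,numpy as np
from rig import bot
def plane(name,px,z):
    ci=bot.camera_info(name);K=ci["camera_matrix"];V=ci["view"]
    k=ci["k1"]
    d=cv2.undistortPoints(np.asarray(px,float).reshape(-1,1,2),K,np.array([k,0,0,0,0.])).reshape(-1,2)
    R=V[:3,:3];c=-R.T@V[:3,3]
    r=np.c_[d,np.ones(len(d))]@R
    return (c+r*((z-c[2])/r[:,2])[:,None])[:,:2]
def rect(p):
    (c,(w,h),a)=cv2.minAreaRect((p*1000).astype(np.float32))
    if w<h:w,h,a=h,w,a+90
    a=(a+90)%180-90
    return np.round(c,1),round(w,1),round(h,1),round(a,1)
def big(m,box):
    x,y,X,Y=box;q=np.zeros_like(m);q[y:Y,x:X]=m[y:Y,x:X]
    return q
def upsample(i,f=4): return cv2.resize(i,None,fx=f,fy=f,interpolation=cv2.INTER_CUBIC)
def pts(m,f=4):
    ys,xs=np.nonzero(m); return np.c_[(xs+.5)/f-.5,(ys+.5)/f-.5]
HUE={"blue":(110,130),"yellow":(25,35),"green":(50,75),"orange":(5,14)}
def mask(i,col,vmin,smin=150):
    h=cv2.cvtColor(upsample(i),cv2.COLOR_BGR2HSV);a,b=HUE[col]
    return cv2.inRange(h,(a,smin,vmin),(b,255,255))
E
cat > m.py <<'E'
from h import *
import sys
B={"top":{"orange":(160,155,260,260),"blue":(295,190,345,240),"yellow":(397,135,447,185),"green":(403,218,453,268)},
"side":{"orange":(255,105,320,140),"blue":(290,190,345,235),"yellow":(390,235,440,290),"green":(310,275,370,330)}}
V={"orange":100,"blue":140,"yellow":150,"green":110}
for n in B:
  i=cv2.imread(f"pics/{n}0.png")
  for c,b in B[n].items():
    m=big(mask(i,c,V[c]),[4*v for v in b])
    m=cv2.morphologyEx(m,cv2.MORPH_OPEN,np.ones((5,5)))
    cv2.imwrite(f"pics/m_{n}_{c}.png",m[4*b[1]:4*b[3],4*b[0]:4*b[2]])
    z=.114 if c=="orange" else .056
    print(n,c,rect(plane(n,pts(m),z)))
    if c=="orange":
      cs,h=cv2.findContours(m,cv2.RETR_CCOMP,cv2.CHAIN_APPROX_NONE)
      k=max([j for j in range(len(cs)) if h[0][j][3]>=0],key=lambda j:len(cs[j]),default=None)
      if k is not None: print(" hole",rect(plane(n,(cs[k].reshape(-1,2)+.5)/4-.5,.1)))
E
python3 m.py; cd pics; python3 -c "
import cv2,numpy as np
L=[]
for n in('top','side'):
  L.append(np.hstack([cv2.resize(cv2.imread(f'm_{n}_{c}.png'),(190,190)) for c in('orange','blue','yellow','green')]))
cv2.imwrite('mm.png',np.vstack(L))"
```

```text
top orange (array([527.6, 226.5]), 101.2, 85.2, -22.6)
 hole (array([529.3, 227.3]), 76.2, 59.4, -22.5)
top blue (array([489.2, -26.2]), 48.0, 33.4, -4.5)
top yellow (array([ 614.5, -255.9]), 52.8, 38.1, 26.7)
top green (array([ 422.8, -259.9]), 48.1, 33.9, -5.8)
side orange (array([529.8, 226.2]), 99.2, 87.7, -22.5)
 hole (array([532.4, 232.1]), 72.9, 52.0, -22.9)Traceback (most recent call last):
  File "m.py", line 13, in <module>
    print(n,c,rect(plane(n,pts(m),z)))
                   ~~~~~^^^^^^^^^^^^
  File "h.py", line 6, in plane
    d=cv2.undistortPoints(np.asarray(px,float).reshape(-1,1,2),K,np.array([k,0,0,0,0.])).reshape(-1,2)
      ~~~~~~~~~~~~~~~~~~~^^^^^^^^^^^^^^^^^^^^^^^^^^^^^^^^^^^^^^^^^^^^^^^^^^^^^^^^^^^^^^^
cv2.error: OpenCV(4.12.0) /io/opencv/modules/calib3d/src/undistort.dispatch.cpp:347: error: (-215:Assertion failed) CV_IS_MAT(_src) && CV_IS_MAT(_dst) && (_src->rows == 1 || _src->cols == 1) && (_dst->rows == 1 || _dst->cols == 1) && _src->cols + _src->rows - 1 == _dst->rows + _dst->cols - 1 && (CV_MAT_TYPE(_src->type) == CV_32FC2 || CV_MAT_TYPE(_src->type) == CV_64FC2) && (CV_MAT_TYPE(_dst->type) == CV_32FC2 || CV_MAT_TYPE(_dst->type) == CV_64FC2) in function 'cvUndistortPointsInternal'

[ WARN:0@0.027] global loadsave.cpp:275 findDecoder imread_('m_side_yellow.png'): can't open/read file: check file path/integrity
Traceback (most recent call last):
cv2.error: OpenCV(4.12.0) /io/opencv/modules/imgproc/src/resize.cpp:4208: error: (-215:Assertion failed) !ssize.empty() in function 'resize'
```

```bash
sed -i 's/^V=.*/V={"orange":100,"blue":140,"yellow":int(sys.argv[1]),"green":110}\nVS={"orange":100,"blue":int(sys.argv[2]),"yellow":int(sys.argv[3]),"green":int(sys.argv[4])}/; s/mask(i,c,V\[c\])/mask(i,c,(V if n=="top" else VS)[c])/' m.py
python3 -c "
import cv2
t=cv2.cvtColor(cv2.imread('pics/top0.png'),cv2.COLOR_BGR2HSV);s=cv2.cvtColor(cv2.imread('pics/side0.png'),cv2.COLOR_BGR2HSV)
print(t[145:180:2,408:438:3,2]);print(s[248:282:2,402:434:3,2]);print(s[198:228:2,306:332:3,2]);print(s[286:318:2,326:358:3,2])"
```

```text
[[134 134 138 137 147 156 138 136 137 147]
 [137 134 136 129 158 169 159 137 139 141]
 [135 137 148 153 165 170 168 139 138 142]
 [128 146 169 170 154 170 173 149 141 139]
 [ 84 149 174 174 148 169 173 165 142 139]
 [ 77 126 169 173 160 160 170 169 142 137]
 [ 76  81 163 173 172 148 172 171 156 142]
 [ 72  69 141 172 166 152 167 171 168 137]
 [ 65  79 105 173 174 170 150 169 172 145]
 [ 69  80  65 160 170 174 147 172 169 161]
 [101  65  70 129 170 174 160 166 171 149]
 [121  53  74  87 164 173 176 142 151 103]
 [124  75  72  81 142 176 167 121 103 118]
 [122 114  60  77 115 164 131  84  78 131]
 [124 127  61  73  74 124  86  74 117 138]
 [134 129  85  70  90  70  88 128 140 138]
 [137 120 115  61  72 108 143 138 133 137]
 [140 125 128  89 110 138 137 138 135 144]]
[[127 130 130 131 152 172 157 133 131 130 128]
 [128 129 128 131 171 177 173 144 142 134 130]
 [131 130 130 151 170 175 168 158 170 145 131]
 [130 130 132 168 172 175 152 174 177 173 135]
 [127 130 146 177 170 167 154 176 176 165 115]
 [128 129 168 178 178 154 173 178 176 146 115]
 [127 145 174 175 175 150 176 177 171 115 1
[... 1113 characters left out ...]
 136 131 129 107 113 134 154 108 131 134]
 [131 127 102 108 109 159 172 174 127 127 133]
 [108 107 110 113 112 170 175 169 125 114 131]
 [103 112 110 110 111 147 145 113 101 102 132]
 [111 110 110 110 101 100 102 108 112 110 132]
 [116 110 102  91  96 106 110 111 111 113 123]
 [ 99  97  95 107 111 112 111 112 110 108 115]
 [ 67  96 111 112 111 113 109 107  98 117 103]
 [ 43 119 111 111 111 113  99 116 104  77  65]
 [ 42 109 112 108 102 112 104  80  62  50  49]
 [ 34  88 100 112 110  86  67  49  49  49  47]
 [ 55  52 109  86  69  52  51  49  49  48  64]
 [ 84  45  67  49  50  48  48  47  54  66  79]
 [ 98  41  50  46  48  49  47  65  69  73  77]
 [116  39  47  49  48  63  69  71  74  78  84]]
```

```bash
sed -i 's/"green":110}/"green":100}/' m.py; python3 m.py 145 110 135 85; cd pics; python3 -c "
import cv2,numpy as np
L=[]
for n in('top','side'):
  L.append(np.hstack([cv2.resize(cv2.imread(f'm_{n}_{c}.png'),(190,190)) for c in('orange','blue','yellow','green')]))
cv2.imwrite('mm.png',np.vstack(L))"
```

```text
top orange (array([527.6, 226.5]), 101.2, 85.2, -22.6)
 hole (array([529.3, 227.3]), 76.2, 59.4, -22.5)
top blue (array([489.2, -26.2]), 48.0, 33.4, -4.5)
top yellow (array([ 614.5, -255.9]), 52.8, 38.1, 26.7)
top green (array([ 422.9, -260. ]), 48.1, 33.9, -6.0)
side orange (array([529.8, 226.2]), 99.2, 87.7, -22.5)
 hole (array([532.4, 232.1]), 72.9, 52.0, -22.9)
side blue (array([490.5, -25.4]), 49.1, 33.9, -4.5)
side yellow (array([ 616.6, -255.4]), 53.0, 37.7, 27.4)
side green (array([ 424.9, -259.3]), 49.7, 34.7, -6.5)
```

View pics/mm.png

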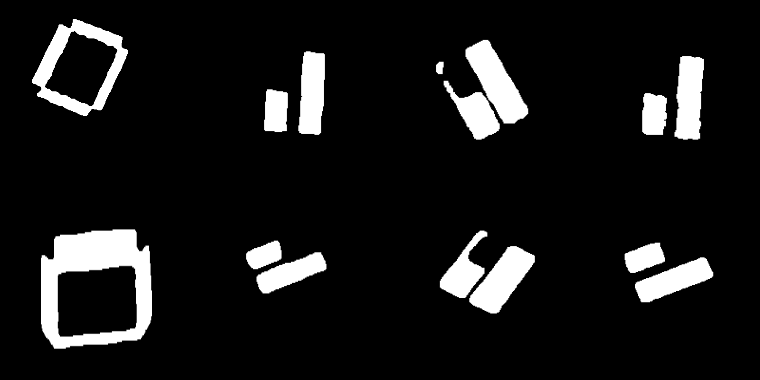

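```bash
cat > p.py <<'E'
import sys,numpy as np
from rig import bot
from scipy.spatial.transform import Rotation as R
# args: x y z yaw_of_tool_y(deg), mm
def plan(x,y,z,yaw):
    s=bot.read_state();T=s["tcp_rot"];p=s["position"]
    a=np.radians(yaw);Y=np.array([np.cos(a),np.sin(a),0]);
    if Y@T[:,1]<0:Y=-Y
    Z=np.array([0,0,-1.]);G=np.c_[np.cross(Y,Z),Y,Z]
    d=T.T@(np.array([x,y,z])/1000-p)/.2
    r=R.from_matrix(T.T@G).as_rotvec()/(np.pi/2)
    return s,d,r
v=list(map(float,sys.argv[1:5]));s,d,r=plan(*v)
print("t",round(s["time_s"],2),"pos",s["position"].round(4),"F",s["force"].round(1),"open",round(float(s["opening"]),3),"q",s["joint_positions"].round(0))
print("row",d.round(3),r.round(3),"halves/calls",np.ceil(abs(d).max()))
E
python3 p.py 490 -26 200 85.5
```

```text
t 0.1 pos [0.1403 0.6084 0.2407] F [ 0.2  0.8 -0.3] open 1.0 q [ 67.  30.  82.  -0.  68. -10.]
row [-2.417 -2.697  0.208] [-0.001 -0.    -0.094] halves/calls 3.0
```

>>> carry_out:
  targets:
    - [-0.85,-0.95,0,0,0,-0.03]
    - [-0.85,-0.95,0,0,0,-0.03]
    - [-0.85,-0.95,0,0,0,-0.03]
    - [-0.85,-0.95,0,0,0,-0.03]
    - [-0.85,-0.95,0,0,0,-0.03]
  jaw: 1

```text
time_s: 0.72
position: [0.2641, 0.3819, 0.2407]
tcp_rot: [[-0.983, 0.184, -0.002], [0.184, 0.983, -0.004], [0.001, -0.004, -1.0]]
force: [-0.4, 0.1, 0.0]
opening: 1.0
```

>>> carry_out:
  targets:
    - [-0.85,-0.95,0,0,0,-0.03]
    - [-0.85,-0.95,0,0,0,-0.03]
    - [-0.85,-0.95,0,0,0,-0.03]
    - [-0.85,-0.95,0,0,0,-0.03]
    - [-0.85,-0.95,0,0,0,-0.03]

```text
time_s: 1.35
position: [0.399, 0.1619, 0.2414]
tcp_rot: [[-0.99, 0.143, -0.0], [0.143, 0.99, -0.003], [-0.0, -0.003, -1.0]]
force: [-0.7, 0.1, 0.1]
opening: 1.0
```

```bash
python3 p.py 490 -26 150 85.5
```

```text
t 1.35 pos [0.399  0.1619 0.2414] F [-0.7  0.1  0.1] open 1.0 q [  7.  15. 109.  -0.  56. -74.]
row [-0.584 -0.863  0.46 ] [-0.002  0.    -0.041] halves/calls 1.0
```

>>> carry_out:
  targets:
    - [-0.584,-0.863,0.46,0,0,-0.041]
    - [-0.584,-0.863,0.46,0,0,-0.041]
    - [-0.584,-0.863,0.46,0,0,-0.041]
    - [-0.584,-0.863,0.46,0,0,-0.041]
    - [-0.584,-0.863,0.46,0,0,-0.041]
    - [-0.584,-0.863,0.46,0,0,-0.041]
    - [-0.584,-0.863,0.46,0,0,-0.041]

```text
time_s: 2.22
position: [0.4894, -0.0241, 0.1505]
tcp_rot: [[-0.997, 0.076, -0.0], [0.076, 0.997, -0.003], [-0.0, -0.003, -1.0]]
force: [-0.4, -0.5, -0.3]
opening: 1.002
```

```bash
python3 p.py 490 -26 55 85.5; python3 - <<'E'
from rig import bot
import cv2
for n in("top","side"): cv2.imwrite(f"pics/{n}1.png",bot.capture(n))
import numpy as np
a=cv2.imread("pics/top1.png")[130:280,220:420];b=cv2.imread("pics/side1.png")[120:270,220:420]
cv2.imwrite("pics/z1.png",np.hstack([cv2.resize(a,(400,300)),cv2.resize(b,(400,300))]))
E
```

```text
t 2.23 pos [ 0.4894 -0.0241  0.1505] F [-0.4 -0.5 -0.3] open 1.002 q [ -16.   28.  106.   -0.   46. -101.]
row [-0.004 -0.008  0.477] [-0.002  0.     0.001] halves/calls 1.0
```

View pics/z1.png

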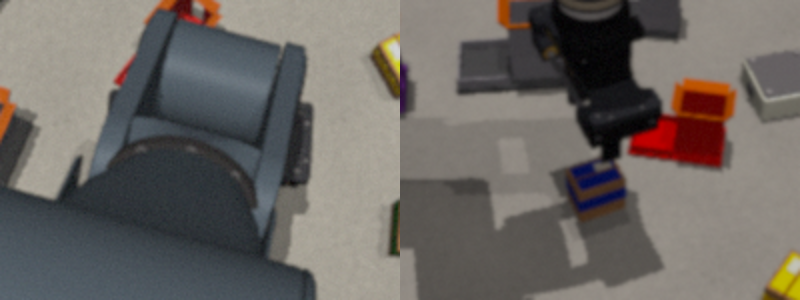

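The right half (the side view) shows the gripper above the blue carton, which is near (598,190) in the crop. The red dispenser is clear of the body, so I'm descending.

>>> carry_out:
  targets:
    - [-0.004,-0.008,0.15,0,0,0]
    - [-0.004,-0.008,0.3,0,0,0]
    - [-0.004,-0.008,0.42,0,0,0]
    - [-0.004,-0.008,0.475,0,0,0]
    - [-0.004,-0.008,0.475,0,0,0]
    - [-0.004,-0.008,0.475,0,0,0]

```text
time_s: 3.08
position: [0.491, -0.0265, 0.0564]
tcp_rot: [[-0.997, 0.077, 0.002], [0.076, 0.997, -0.004], [-0.002, -0.004, -1.0]]
force: [-0.1, 0.5, 0.7]
opening: 0.999
```

>>> carry_out:
  targets:
    - [0,0,0,0,0,0]
    - [0,0,0,0,0,0]
    - [0,0,0,0,0,0]
    - [0,0,0,0,0,0]
    - [0,0,0,0,0,0]
    - [0,0,0,0,0,0]
    - [0,0,0,0,0,0]
    - [0,0,0,0,0,0]
  jaw: -1

```text
time_s: 4.08
position: [0.491, -0.0265, 0.0564]
tcp_rot: [[-0.997, 0.077, 0.002], [0.077, 0.997, -0.004], [-0.002, -0.004, -1.0]]
force: [0.4, 0.1, 0.0]
opening: 0.506
```

>>> carry_out:
  targets:
    - [0,0,-0.05,0,0,0]
    - [0,0,-0.15,0,0,0]
    - [0,0,-0.35,0,0,0]
    - [0,0,-0.6,0,0,0]
    - [0,0,-0.85,0,0,0]
    - [0,0,-0.95,0,0,0]
    - [0,0,-0.95,0,0,0]

```text
time_s: 4.95
position: [0.4912, -0.0259, 0.2484]
tcp_rot: [[-0.997, 0.076, 0.006], [0.076, 0.997, -0.005], [-0.007, -0.005, -1.0]]
force: [-0.3, 0.7, -2.3]
opening: 0.506
```

```bash
python3 p.py 528.5 226.4 240 67.5; python3 - <<'E'
from rig import bot
import cv2
cv2.imwrite("pics/side2.png",bot.capture("side"))
E
```

```text
t 4.95 pos [ 0.4912 -0.0259  0.2484] F [-0.3  0.7 -2.3] open 0.506 q [ -16.   19.  101.   -0.   60. -101.]
row [-0.089  1.272  0.037] [-0.002  0.005  0.201] halves/calls 2.0
```

View pics/side2.png

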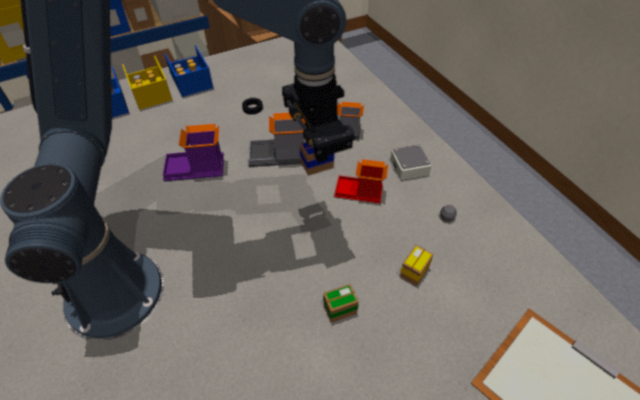

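The blue carton is held at (318,158), hanging upright. The opening of 0.506 is 44 mm, which matches its width. Next I carry it across.

>>> carry_out:
  targets:
    - [-0.02,0.15,0.0,0,0.002,0.03]
    - [-0.04,0.35,0,0,0.004,0.07]
    - [-0.05,0.6,0,0,0.005,0.1]
    - [-0.06,0.85,0,0,0.005,0.15]
    - [-0.08,1,0.02,0,0.005,0.2]
    - [-0.08,1,0.02,0,0.005,0.2]

```text
time_s: 5.75
position: [0.5202, 0.1742, 0.2398]
tcp_rot: [[-0.926, 0.377, -0.009], [0.377, 0.926, -0.003], [0.007, -0.006, -1.0]]
force: [-0.6, -1.2, -0.7]
opening: 0.504
```

```bash
python3 p.py 528.5 226.4 240 67.5
```

```text
t 5.75 pos [0.5202 0.1742 0.2398] F [-0.6 -1.2 -0.7] open 0.504 q [  7.  25.  93.  -0.  63. -61.]
row [ 0.06   0.257 -0.002] [-0.004 -0.005  0.004] halves/calls 1.0
```

>>> carry_out:
  targets:
    - [0.03,0.13,0,0,-0.005,0.004]
    - [0.06,0.257,0,0,-0.005,0.004]
    - [0.06,0.257,0,0,-0.005,0.004]
    - [0.06,0.257,0,0,-0.005,0.004]
    - [0.06,0.257,0,0,-0.005,0.004]

```text
time_s: 6.38
position: [0.5282, 0.2251, 0.2392]
tcp_rot: [[-0.923, 0.384, -0.003], [0.384, 0.923, -0.006], [0.0, -0.007, -1.0]]
force: [0.4, -0.6, -2.0]
opening: 0.504
```

```bash
python3 p.py 528.5 226.4 138 67.5; python3 - <<'E'
from rig import bot
import cv2,numpy as np
for n in("top","side"): cv2.imwrite(f"pics/{n}3.png",bot.capture(n))
a=cv2.imread("pics/top3.png")[100:300,120:320];b=cv2.imread("pics/side3.png")[50:200,200:350]
cv2.imwrite("pics/z3.png",np.hstack([cv2.resize(a,(400,400)),cv2.resize(b,(400,400))]))
E
```

```text
t 6.38 pos [0.5282 0.2251 0.2392] F [ 0.4 -0.6 -2. ] open 0.504 q [ 12.  27.  89.  -0.  64. -55.]
row [0.001 0.01  0.506] [-0.004 -0.    -0.001] halves/calls 1.0
```

View pics/z3.png

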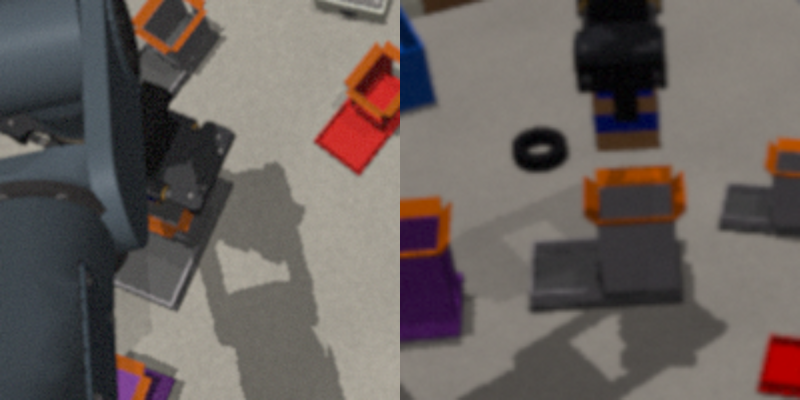

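The blue carton hangs squarely above the grey mouth, at (627,120) over (637,195) in the right-hand crop. Now I lower it with a force check.

>>> carry_out:
  targets:
    - [0,0.01,0.12,-0.004,0,0]
    - [0,0.01,0.25,-0.004,0,0]
    - [0,0.01,0.35,-0.004,0,0]
    - [0,0.01,0.43,-0.004,0,0]
    - [0,0.01,0.48,-0.004,0,0]
    - [0,0.01,0.505,-0.004,0,0]
    - [0,0.01,0.505,-0.004,0,0]
    - [0,0.01,0.505,-0.004,0,0]

```text
time_s: 7.48
position: [0.5295, 0.2268, 0.1391]
tcp_rot: [[-0.923, 0.384, 0.002], [0.384, 0.923, 0.0], [-0.001, 0.001, -1.0]]
force: [0.1, -0.0, -1.5]
opening: 0.504
```

```bash
python3 p.py 528.5 226.4 138 67.5; python3 - <<'E'
from rig import bot
import cv2,numpy as np
b=bot.capture("side")[50:200,200:350]
cv2.imwrite("pics/z4.png",cv2.resize(b,(500,500)))
E
```

```text
t 7.47 pos [0.5295 0.2268 0.1391] F [ 0.1 -0.  -1.5] open 0.504 q [ 12.  34.  95.  -0.  51. -55.]
row [ 0.004 -0.004  0.005] [ 0.     0.001 -0.001] halves/calls 1.0
```

View pics/z4.png

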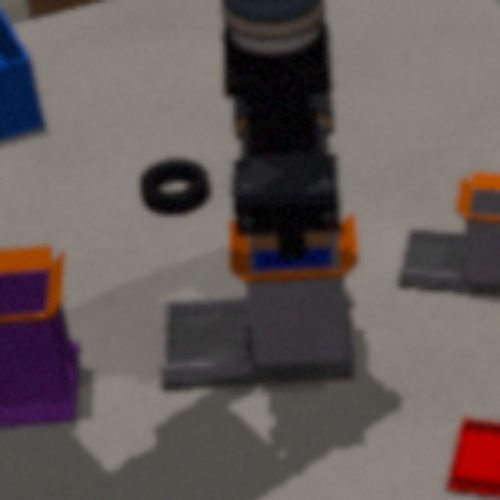

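The carton is inside the mouth with no contact force. Blue band visible at (290,262). I'll release it, then rise.

>>> carry_out:
  targets:
    - [0,0,0,0,0,0]
    - [0,0,0,0,0,0]
    - [0,0,0,0,0,0]
    - [0,0,0,0,0,0]
    - [0,0,0,0,0,0]
    - [0,0,0,0,0,0]
  jaw: 1

```text
time_s: 8.28
position: [0.5294, 0.2268, 0.1391]
tcp_rot: [[-0.923, 0.384, 0.002], [0.384, 0.923, 0.0], [-0.001, 0.001, -1.0]]
force: [-0.1, 0.5, -0.6]
opening: 0.99
```

>>> carry_out:
  targets:
    - [0,0,-0.2,0,0,0]
    - [0,0,-0.5,0,0,0]
    - [0,0,-0.5,0,0,0]
    - [0.1,-1,-0.5,0,0,-0.2]
    - [0.1,-1,-0.5,0,0,-0.2]
    - [0.1,-1,-0.5,0,0,-0.2]
    - [0.1,-1,-0.5,0,0,-0.2]
    - [0.1,-1,-0.5,0,0,-0.2]

```text
time_s: 9.28
position: [0.4339, 0.0494, 0.2386]
tcp_rot: [[-0.997, 0.082, 0.001], [0.082, 0.997, 0.001], [-0.001, 0.001, -1.0]]
force: [-0.0, -0.4, -0.1]
opening: 0.997
```

```bash
python3 p.py 615.5 -255.7 200 117; python3 - <<'E'
from rig import bot
import cv2,numpy as np
for n in("top","side"): cv2.imwrite(f"pics/{n}5.png",bot.capture(n))
a=cv2.imread("pics/top5.png")[150:260,150:260];b=cv2.imread("pics/side5.png")[80:180,230:330]
cv2.imwrite("pics/z5.png",np.hstack([cv2.resize(a,(400,400)),cv2.resize(b,(400,400))]))
E
```

```text
t 9.28 pos [0.4339 0.0494 0.2386] F [-0.  -0.4 -0.1] open 0.997 q [ -8.  16. 108.   0.  56. -94.]
row [-1.031 -1.446  0.193] [ 0.     0.001 -0.353] halves/calls 2.0
```

View pics/z5.png

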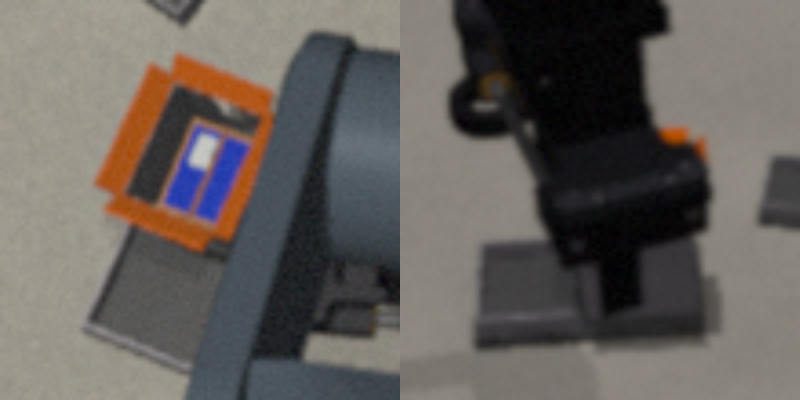

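The left half shows the blue carton down in the shaft, square and level, with its top at (207,172). Yellow is next.

>>> carry_out:
  targets:
    - [-0.6,-0.8,0,0,0,-0.2]
    - [-0.6,-0.8,0,0,0,-0.2]
    - [-0.6,-0.8,0,0,0,-0.2]
    - [-0.6,-0.8,0,0,0,-0.2]
    - [-0.6,-0.8,0,0,0,-0.2]

```text
time_s: 10.0
position: [0.5425, -0.1181, 0.2383]
tcp_rot: [[-0.973, -0.232, 0.002], [-0.232, 0.973, 0.001], [-0.002, 0.001, -1.0]]
force: [-0.6, -0.6, 0.1]
opening: 1.0
```

```bash
python3 p.py 615.5 -255.7 150 117
```

```text
t 10.0 pos [ 0.5425 -0.1181  0.2383] F [-0.6 -0.6  0.1] open 1.0 q [ -24.   25.   92.    0.   62. -127.]
row [-0.194 -0.754  0.441] [ 0.     0.001 -0.151] halves/calls 1.0
```

>>> carry_out:
  targets:
    - [-0.194,-0.754,0.2,0,0,-0.151]
    - [-0.194,-0.754,0.3,0,0,-0.151]
    - [-0.194,-0.754,0.441,0,0,-0.151]
    - [-0.194,-0.754,0.441,0,0,-0.151]
    - [-0.194,-0.754,0.441,0,0,-0.151]
    - [-0.194,-0.754,0.441,0,0,-0.151]
    - [-0.194,-0.754,0.441,0,0,-0.151]

```text
time_s: 10.88
position: [0.616, -0.2547, 0.1525]
tcp_rot: [[-0.89, -0.456, 0.005], [-0.456, 0.89, -0.0], [-0.004, -0.002, -1.0]]
force: [-0.8, 0.1, 0.5]
opening: 0.998
```

```bash
python3 p.py 615.5 -255.7 55 117; python3 - <<'E'
from rig import bot
import cv2,numpy as np
b=bot.capture("side")[170:320,340:490]
cv2.imwrite("pics/z6.png",cv2.resize(b,(450,450)))
E
```

```text
t 10.88 pos [ 0.616  -0.2547  0.1525] F [-0.8  0.1  0.5] open 0.998 q [ -32.   39.   80.    0.   60. -149.]
row [ 0.007 -0.002  0.487] [-0.001  0.002  0.001] halves/calls 1.0
```

View pics/z6.png

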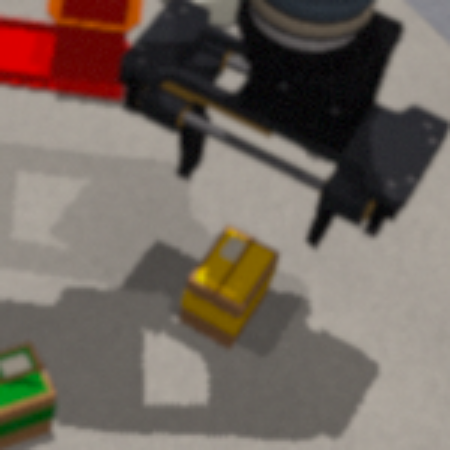

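The fingers straddle the yellow carton, which is at (230,285) in the crop. Descending.

>>> carry_out:
  targets:
    - [0.007,-0.002,0.15,0,0.002,0]
    - [0.007,-0.002,0.3,0,0.002,0]
    - [0.007,-0.002,0.42,0,0.002,0]
    - [0.007,-0.002,0.485,0,0.002,0]
    - [0.007,-0.002,0.485,0,0.002,0]
    - [0.007,-0.002,0.485,0,0.002,0]

```text
time_s: 11.68
position: [0.6161, -0.2564, 0.0564]
tcp_rot: [[-0.89, -0.455, 0.003], [-0.455, 0.89, -0.003], [-0.002, -0.004, -1.0]]
force: [0.2, -0.2, -0.3]
opening: 1.002
```

>>> carry_out:
  targets:
    - [0,0,0,0,0,0]
    - [0,0,0,0,0,0]
    - [0,0,0,0,0,0]
    - [0,0,0,0,0,0]
    - [0,0,0,0,0,0]
    - [0,0,0,0,0,0]
    - [0,0,0,0,0,0]
    - [0,0,0,0,0,0]
  jaw: -1

```text
time_s: 12.68
position: [0.616, -0.2563, 0.0564]
tcp_rot: [[-0.89, -0.455, 0.003], [-0.455, 0.89, -0.003], [-0.002, -0.004, -1.0]]
force: [-0.4, 0.8, 0.3]
opening: 0.5
```

>>> carry_out:
  targets:
    - [0,0,-0.05,0,0,0]
    - [0,0,-0.15,0,0,0]
    - [0,0,-0.35,0,0,0]
    - [0,0,-0.6,0,0,0]
    - [0,0,-0.85,0,0,0]
    - [0,0,-0.95,0,0,0]
    - [0,0,-0.95,0,0,0]

```text
time_s: 13.55
position: [0.6166, -0.2565, 0.2504]
tcp_rot: [[-0.89, -0.456, 0.009], [-0.456, 0.89, -0.006], [-0.005, -0.01, -1.0]]
force: [0.8, -0.9, 0.0]
opening: 0.503
```

```bash
python3 p.py 528.5 226.4 240 67.5; python3 - <<'E'
from rig import bot
import cv2,numpy as np
b=bot.capture("side")[120:320,290:490]
cv2.imwrite("pics/z7.png",cv2.resize(b,(450,450)))
E
```

```text
t 13.55 pos [ 0.6166 -0.2565  0.2504] F [ 0.8 -0.9  0. ] open 0.503 q [ -32.   33.   75.   -0.   71. -149.]
row [-0.708  2.35   0.032] [-0.004  0.006  0.551] halves/calls 3.0
```

View pics/z7.png

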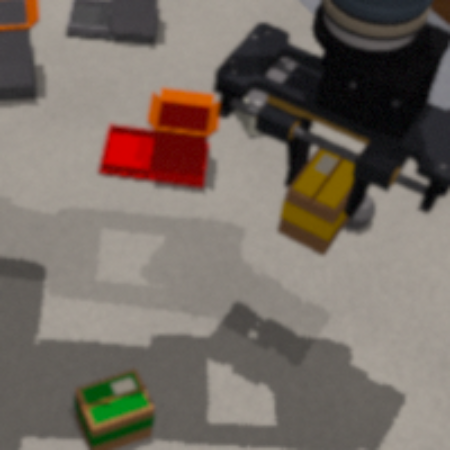

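The yellow carton is held upright at (318,205) in the crop, and the green one hasn't moved. I'll carry it over in three legs.

>>> carry_out:
  targets:
    - [-0.05,0.2,0,0,0,0.05]
    - [-0.12,0.4,0,0,0,0.1]
    - [-0.18,0.6,0,0,0,0.15]
    - [-0.24,0.8,0,0,0,0.18]
    - [-0.27,0.9,0,0,0,0.2]
    - [-0.27,0.9,0,0,0,0.2]

```text
time_s: 14.35
position: [0.5802, -0.0692, 0.2457]
tcp_rot: [[-0.987, -0.161, 0.002], [-0.161, 0.987, -0.003], [-0.001, -0.003, -1.0]]
force: [0.3, -0.9, -0.3]
opening: 0.502
```

>>> carry_out:
  targets:
    - [0,0.2,0,0,0,0.05]
    - [0,0.4,0,0,0,0.1]
    - [0,0.6,0,0,0,0.15]
    - [0,0.8,0,0,0,0.18]
    - [0,0.9,0,0,0,0.2]
    - [0,0.9,0,0,0,0.2]

```text
time_s: 15.1
position: [0.5512, 0.1085, 0.2444]
tcp_rot: [[-0.989, 0.15, 0.001], [0.15, 0.989, -0.003], [-0.001, -0.003, -1.0]]
force: [0.0, -0.4, -0.6]
opening: 0.502
```

```bash
python3 p.py 528.5 226.4 240 67.5
```

```text
t 15.1 pos [0.5512 0.1085 0.2444] F [ 0.  -0.4 -0.6] open 0.502 q [ -0.  25.  91.  -0.  64. -81.]
row [0.2   0.566 0.02 ] [-0.002  0.001  0.154] halves/calls 1.0
```

>>> carry_out:
  targets:
    - [0.06,0.18,0,0,0,0.05]
    - [0.12,0.36,0.01,0,0,0.1]
    - [0.18,0.5,0.02,0,0,0.154]
    - [0.2,0.566,0.02,0,0,0.154]
    - [0.2,0.566,0.02,0,0,0.154]
    - [0.2,0.566,0.02,0,0,0.154]
    - [0.2,0.566,0.02,0,0,0.154]

```text
time_s: 15.98
position: [0.529, 0.2252, 0.2401]
tcp_rot: [[-0.924, 0.383, 0.001], [0.383, 0.924, -0.004], [-0.002, -0.003, -1.0]]
force: [0.1, -0.2, -0.4]
opening: 0.501
```

```bash
python3 p.py 528.5 226.4 138 67.5; python3 - <<'E'
from rig import bot
import cv2,numpy as np
for n in("top","side"): cv2.imwrite(f"pics/{n}8.png",bot.capture(n))
a=cv2.imread("pics/top8.png")[100:300,120:320];b=cv2.imread("pics/side8.png")[50:200,200:350]
cv2.imwrite("pics/z8.png",np.hstack([cv2.resize(a,(400,400)),cv2.resize(b,(400,400))]))
E
```

```text
t 15.97 pos [0.529  0.2252 0.2401] F [ 0.1 -0.2 -0.4] open 0.501 q [ 12.  26.  89.  -0.  64. -55.]
row [0.006 0.006 0.51 ] [-0.002  0.001 -0.   ] halves/calls 1.0
```

View pics/z8.png

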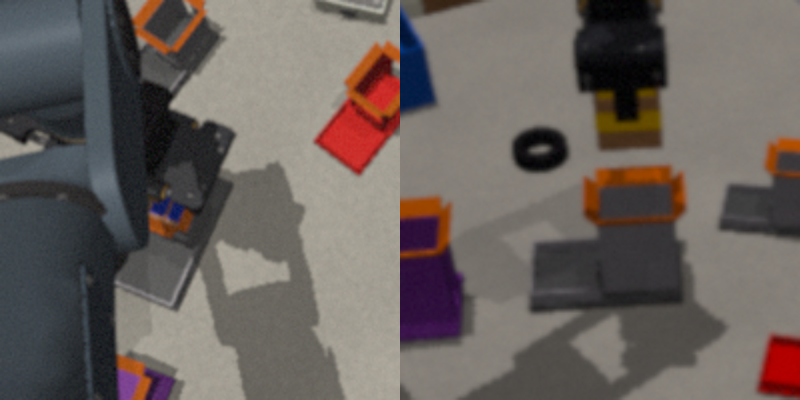

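Yellow is squarely over the mouth at (628,118) in the right-hand crop, and blue is still visible inside at (175,212) in the left one. Lowering.

>>> carry_out:
  targets:
    - [0.004,0.006,0.12,0,0,0]
    - [0.004,0.006,0.25,0,0,0]
    - [0.004,0.006,0.35,0,0,0]
    - [0.004,0.006,0.43,0,0,0]
    - [0.004,0.006,0.48,0,0,0]
    - [0.004,0.006,0.51,0,0,0]
    - [0.004,0.006,0.51,0,0,0]
    - [0.004,0.006,0.51,0,0,0]

```text
time_s: 17.08
position: [0.5291, 0.2267, 0.1386]
tcp_rot: [[-0.924, 0.383, 0.002], [0.383, 0.924, -0.003], [-0.003, -0.002, -1.0]]
force: [-0.3, -0.4, -0.6]
opening: 0.504
```

```bash
python3 p.py 528.5 226.4 138 67.5
```

```text
t 17.07 pos [0.5291 0.2267 0.1386] F [-0.3 -0.4 -0.6] open 0.504 q [ 12.  34.  95.  -0.  51. -55.]
row [ 0.002 -0.003  0.003] [-0.001  0.002 -0.   ] halves/calls 1.0
```

>>> carry_out:
  targets:
    - [0,0,0,0,0,0]
    - [0,0,0,0,0,0]
    - [0,0,0,0,0,0]
    - [0,0,0,0,0,0]
    - [0,0,0,0,0,0]
    - [0,0,0,0,0,0]
  jaw: 1

```text
time_s: 17.82
position: [0.5291, 0.2267, 0.1386]
tcp_rot: [[-0.924, 0.383, 0.002], [0.383, 0.924, -0.003], [-0.003, -0.002, -1.0]]
force: [-0.2, -0.3, -0.5]
opening: 0.991
```

>>> carry_out:
  targets:
    - [0,0,-0.2,0,0,0]
    - [0,0,-0.5,0,0,0]
    - [0,0,-0.5,0,0,0]
    - [0.1,-1,-0.5,0,0,-0.2]
    - [0.1,-1,-0.5,0,0,-0.2]
    - [0.1,-1,-0.5,0,0,-0.2]
    - [0.1,-1,-0.5,0,0,-0.2]
    - [0.1,-1,-0.5,0,0,-0.2]

```text
time_s: 18.82
position: [0.4337, 0.0495, 0.2387]
tcp_rot: [[-0.997, 0.081, 0.002], [0.081, 0.997, -0.003], [-0.002, -0.003, -1.0]]
force: [-0.2, -0.1, 0.1]
opening: 1.002
```

>>> carry_out:
  targets:
    - [-0.4,-0.8,0,0,0,0]
    - [-0.4,-0.8,0,0,0,0]
    - [-0.4,-0.8,0,0,0,0]
    - [-0.4,-0.8,0,0,0,0]
    - [-0.4,-0.8,0,0,0,0]
    - [-0.4,-0.8,0,0,0,0]

```text
time_s: 19.58
position: [0.5001, -0.1145, 0.239]
tcp_rot: [[-0.997, 0.079, 0.001], [0.079, 0.997, -0.002], [-0.001, -0.002, -1.0]]
force: [-0.0, -0.6, -0.5]
opening: 1.0
```

```bash
python3 - <<'E'
from h import *
for n in("top","side"): cv2.imwrite(f"pics/{n}9.png",bot.capture(n))
a=cv2.imread("pics/top9.png")[150:260,150:260];b=cv2.imread("pics/side9.png")[80:180,230:330]
cv2.imwrite("pics/z9.png",np.hstack([cv2.resize(a,(400,400)),cv2.resize(b,(400,400))]))
for n,bx,v in(("top",(160,155,260,260),125),("side",(255,90,325,140),125)):
    m=big(mask(cv2.imread(f"pics/{n}9.png"),"yellow",v),[4*q for q in bx])
    m=cv2.morphologyEx(m,cv2.MORPH_OPEN,np.ones((5,5)))
    print(n,rect(plane(n,pts(m),.122)))
E
```

```text
top (array([528.7, 225.8]), 52.9, 38.1, -22.5)
side (array([530.2, 226.4]), 52.4, 37.1, -23.9)
```

View pics/z9.png

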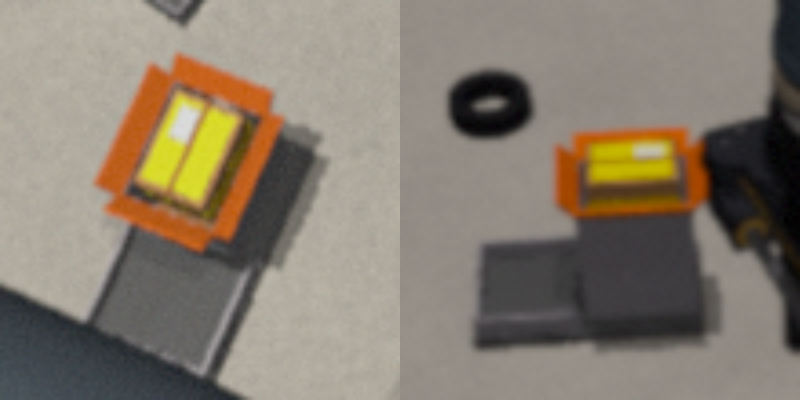

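View pics/side9.png

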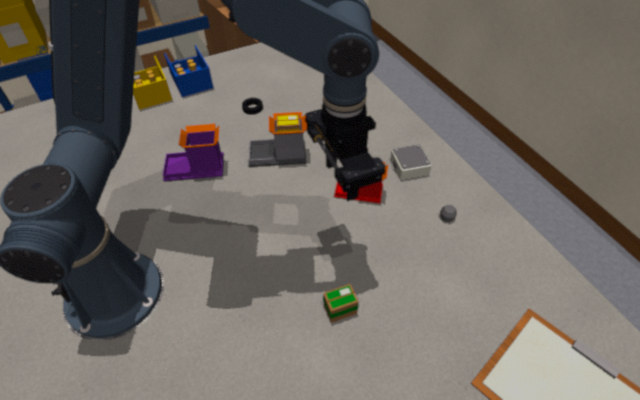

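At z = 122 mm, yellow's top reads 53 × 38 mm and centred in both views, the same as it did on the bench. That means it's flat on blue. Green is untouched at (341,301).

```bash
python3 -c "
from rig import bot
print(bot.hand_in())"
```

```text
the job is handed in; nothing more can be done
None
```

I loaded the larger grey dispenser through its orange mouth: blue carton at the bottom, yellow on top, both released. I handed it in at about 20 s of the 59 s allowed.

- **Blue:** before yellow went in, the top view showed blue low in the shaft, square and level. I didn't measure its height.
- **Yellow:** in the last pictures its top sits at the two-carton height of 122 mm, and its measured size matches what I got on the bench. Its centre is within about 1 mm between views and about 2 mm of the shaft's.
- **Green and the robot:** green shows no movement in the pictures, though I didn't measure it again. The gripper was clear of everything, with wrist force readings under about 3 N at the end of every move.

**Disagreements:** the two views differed by 1–2 mm in position, within the calibration, and by 1.4° on yellow's final yaw. An early side-view reading of the shaft opening was about 5 mm off because the near wall hid part of it, so I used the rim instead. No check failed.

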